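# Find the till's concealed catch by feel and press it

### The job

Open the stall's wooden till: its drawer is held by a concealed catch, a square wooden plate let into the plain panel on top of the till, between the two change trays. Feel along the panel with your fingertips until you find the plate that gives, press it down until the drawer springs open, then let go so that the plate comes back up. Let the spring push the drawer out, do not touch the drawer, and leave the goods and desk things standing where they are.

Things in the scene. Friction and masses are not known exactly. Their poses are not given: they have to be found in the camera images.
- till: fixed wooden cash till, 340 (x) x 470 (y) x 124 mm high; origin: centre of its underside. x points from its front (drawer side, nearest the robot) to its back, y to its left, z up. Top: a change tray at y -235 to -105 mm, a flat plain panel at y -105 to +105 mm, its surface 110 mm above the table, and a second tray at y +105 to +235 mm. The tray lips rise 14 mm above the panel
- panel_mid (a point): point on the panel's surface, midway between the trays, 60 mm in front of the till's centre; axes as the till's. The catch's centre lies on the y line through it, anywhere from -62 to +62 mm (varies). Catch: 48 mm square plate of the same wood, sides along x and y, in a 50 mm square opening, its face 2 mm below the panel's; only its fine joint shows. The panel is solid elsewhere
- release (a joint): how far the catch plate is pressed down, in m: 0 at rest, 0.007 at its stop. A spring resists with about 1.3 N at first, 4.1 N at the stop, and raises it again when let go. It frees the drawer at about 0.0042 to 0.0045
- drawer (a joint): how far the till's drawer stands open, in m: 0 shut, 0.085 at its stop. It slides out of the till's front, towards the robot, 13 to 95 mm above the table. Once the catch is pressed a spring drives it out by itself in about half a second; it has no handle and opens in no other way
- calculator: desk calculator lying on the back half of the till's panel, 130 x 100 x 23 mm, origin at the centre of its underside
- tape_roll: roll of clear packing tape lying flat in the till's left tray, 90 mm across, 24 mm high, origin at the centre of its underside
- stapler: black stapler in the front of the left tray, 125 x 34 x 44 mm, origin at the centre of its underside
- rubber_stamp: turned wooden office stamp standing in the right tray, 38 mm across, 70 mm high, origin at the centre of its underside
- pin_box: low clear box with a white lid in the front of the right tray, 66 x 66 x 26 mm, origin at the centre of its underside
- bead_jar: small clear jar in the back of the right tray, 54 mm across, 75 mm high, origin at the centre of its underside
- drink_bottle: green drinking bottle standing on the table to the left of the till, 68 mm across, 200 mm high, origin at the centre of its underside
- pen_pot: black pot of pens standing on the table to the right of the till, 76 mm across, pot 100 mm high, pens to 175 mm, origin at the centre of its underside

How it is judged:
By the outcome, as a careful person would: the job done as asked, in the order asked, and still so for the second after the job is handed in, with the robot touching nothing.
It also fails if it takes over 51 s, if anything falls off the work surface, if the arm or the gripper's body presses on something with over 40 N, if the wrist force passes 120 N, or if a joint passes its speed limit or range.

### The arm

A 7-joint arm with a two-finger parallel gripper is mounted at the origin on the work surface. World frame = base frame: x ahead of the robot, y to its left, z up, the work surface at z = 0. Lengths are in m, angles in rad, forces in N, time in s.
With the tool pointing down it reaches from about 0.35 to 0.9 m from the base axis. Payload 7.2 kg.
Tool frame: the origin (TCP) lies between the finger pads; the fingertips stand 11 mm ahead of it and the grasp point (between the pads) lies 8 mm behind it; z points along the fingers, y is the direction in which the jaws open and shut (so a half turn about z gives the same grasp; the last joint's range is limited). The gripper opens to 88 mm and grips with 3 to 60 N. Pads are 20 mm wide; open, the fingers measure 115 mm over their backs; the gripper's body (75 mm by 178 mm) begins 61 mm behind the grasp point.
Start: joints at [-1.178, 0.411, -0.013, 1.596, 0.006, 1.134, -0.082], TCP at [0.278, 0.56, 0.234] pointing down, gripper open.
Joint ranges: [-2.95, 2.95], [-0.29, 1.99], [-1.47, 1.44], [0.14, 2.54], [-1.03, 4.17], [0.13, 1.85], [-2.86, 2.86]. Speed limits (rad/s): [2.39, 2.39, 3.01, 3.01, 3.14, 3.14, 3.14].

### API

Orientations are given as a 3x3 rotation matrix whose columns are the frame's x, y, z axes.
In Python, from workcell import read_state, vision, order gives the robot as it stands.
- The arm moves only by the tool move_arm, never from a script. Its argument "rows" is text: rows parted by semicolons, each of 7 numbers parted by spaces: the turn, a rotation vector about the tool's x, y, z in units of 5 degrees (1.0 is 5 degrees), then the shift along the tool's x, y, z in units of 30 mm (1.0 is 30 mm), then the opening, from 0 (shut) to 1 (fully open). A call has 1 to 12 rows; each row shifts and turns the commanded pose from where the row before left it, along the tool's axes as they then stand; what a row does not reach is not made up. A row lasts 1/10 s, in which the tool goes at most 50 mm and 8.59 degrees, less where a joint would pass 70% of its speed; a pose out of reach is approached as far as the arm can. A call is refused whole if a number of a shift passes 1 or a number of a turn 1, either way. A call with a gripper value outside its range is refused whole. The fingers move at their own pace and stop on an object; "grip_force" is the grip in N (left out, the last holds). Time passes only in rows, so rows that do not move let the fingers close. It gives the time, the measured TCP pose, the force and the opening at its end, in the units of the state.
- read_state(): the state, without advancing time (a new reading comes with each control period).
- vision.snapshot(name): name is "side" or "top"; returns a dict with "color" (400x640x3 uint8, red, green, blue), "fovy" (degrees; the focal length in pixels is half the picture's height over the tangent of half this angle, whatever the lens; pixels are square), "cx", "cy" (the principal point, pixels), "k1" (the pictures are not rectified: a ray, as slopes to the right and down, at radius r is drawn at 1 + k1 r^2 times it, then the intrinsics apply), "rvec" (rotation vector, rad) and "tvec" (3), from world to camera coordinates, as OpenCV has them. Camera axes: x right, y down, z forward; pixel columns grow to the right and rows downward; lengths in m; the calibration is good to about 2 mm. A picture is of the moment at which its call begins. There is no depth.
- order.close_job(): hands the job in, once; it reports no verdict.
The state is a dict: "time": time; "joint_pos": joint angles; "qd": joint speeds; "joint_efforts": joint torques, N m; "eef_pos": TCP position; "orientation": TCP orientation; "ft_force": force on the tool from outside, world axes, zero at the start; "torque": the same for the moment, N m; "opening": finger opening in m.
Only numpy, scipy, OpenCV 4.12 (cv2) and the standard library are available. Lean on these libraries where they do the work, as an engineer would, in place of code of your own. Each camera call takes 0.05 s, during which the arm holds its last target.

## Working session

There is one attempt and no reset: what is moved stays moved. The work goes in short steps, Python scripts to look and compute and a tool call to move; the robot and the scene stay as the last step left them, time stands still between calls to the robot, and variables do not carry over. Pictures are saved under pics/ and viewed, and the job is handed in when it is done.

Besides the shell and the picture viewer there is one more tool, called after "Emit:" as a command line: name --argument value ..., lists and objects as JSON in quotes. move_arm: Moves the arm, as the interface text tells. Its arguments: {"type":"object","properties":{"rows":{"type":"string"},"grip_force":{"type":"number"}},"required":["rows"]}

```bash
mkdir -p pics; ls; python3 - <<'E'
from workcell import read_state, vision
import cv2,json,numpy as np
s=read_state()
for k,v in s.items(): print(k,np.round(v,4).tolist())
for n in("side","top"):
    d=vision.snapshot(n); cv2.imwrite(f"pics/{n}0.png",d["color"][:,:,::-1])
    print(n,{k:np.array(v).tolist() for k,v in d.items() if k!="color"})
E
```

```text
pics
time 0.0
joint_pos [-1.1782, 0.4119, -0.0127, 1.597, 0.0056, 1.1343, -0.0822]
qd [-0.001, -0.0009, 0.001, -0.0001, 0.0016, 0.0007, -0.0006]
joint_efforts [-0.0008, -58.7954, 0.6414, -29.1069, -0.0538, 0.0183, 0.0002]
eef_pos [0.2777, 0.5594, 0.2328]
orientation [[-0.8957, 0.4447, -0.0006], [0.4447, 0.8957, -0.0014], [-0.0001, -0.0016, -1.0]]
ft_force [-0.7746, 0.9583, 0.5769]
torque [0.0381, -0.045, -0.0028]
opening 0.088
side {'fovy': 55.24407994583922, 'cx': 324.5893351741704, 'cy': 199.19420961619946, 'k1': 0.0006128260361522915, 'rvec': [2.1626270878688003, -0.5208343183230861, 0.2839044653161919], 'tvec': [-0.5681923546027492, 0.23509569212432316, 1.057530937313142]}
top {'fovy': 56.132362018421574, 'cx': 322.0494718344593, 'cy': 203.105803094348, 'k1': -0.03165965369012191, 'rvec': [2.196664626708593, -2.1635347111268888, 0.12867136693343204], 'tvec': [-0.02229089958672549, 0.6064324745813869, 1.0946720020250738]}
```

View pics/side0.png

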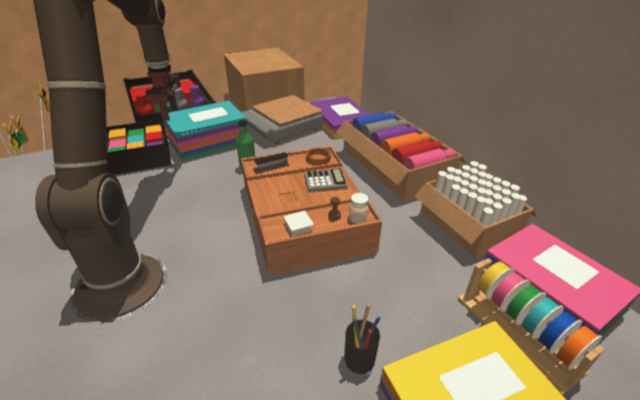

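View pics/top0.png

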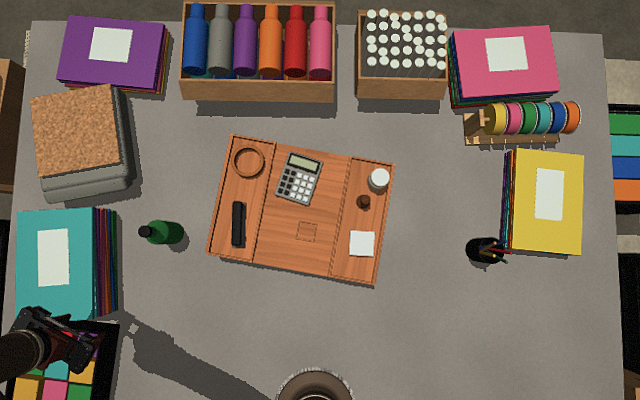

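```bash
python3 - <<'E'
import cv2
i=cv2.imread("pics/top0.png"); c=i[150:330,230:430]
cv2.imwrite("pics/topc.png",cv2.resize(c,None,fx=3.2,fy=3.2,interpolation=cv2.INTER_CUBIC))
E
```

```text
(no output)
```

View pics/topc.png

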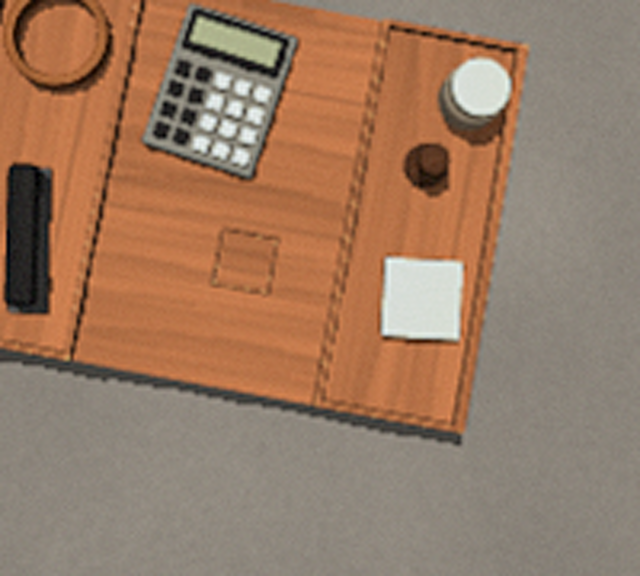

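The joint of a square plate shows near top-image pixel (306.6, 231.9), crop (245, 262). The till's top corners are at about (395,164), (374,284), (234,135) and (206,252).

```bash
cat > h.py <<'E'
import numpy as np, cv2, json
from workcell import read_state, vision
def K(d):
    f=200/np.tan(np.radians(d["fovy"]/2)); return np.array([[f,0,d["cx"]],[0,f,d["cy"]],[0,0,1]]),np.array([d["k1"],0,0,0,0.])
def back(d,uv,z):
    k,D=K(d); n=cv2.undistortPoints(np.array(uv,float).reshape(-1,1,2),k,D).reshape(-1,2)
    R=cv2.Rodrigues(np.array(d["rvec"],float))[0]; t=np.array(d["tvec"],float).ravel(); C=-R.T@t
    r=np.c_[n,np.ones(len(n))]@R
    return C+r*((z-C[2])/r[:,2])[:,None]
def proj(d,P):
    k,D=K(d); return cv2.projectPoints(np.array(P,float),np.array(d["rvec"],float),np.array(d["tvec"],float),k,D)[0].reshape(-1,2)
E
python3 - <<'E'
from h import *
from scipy.optimize import least_squares
d=vision.snapshot("top")
uv=[(394.7,164.1),(374.4,284.4),(234,135),(206.5,252)]
L=np.array([[.17,-.235],[-.17,-.235],[.17,.235],[-.17,.235]])
W=back(d,uv,.124); print(W.round(4))
def T(p,L):
    c,s=np.cos(p[2]),np.sin(p[2]); return p[:2]+L@np.array([[c,s],[-s,c]])
r=least_squares(lambda p:(T(p,L)-W[:,:2]).ravel(),[.6,0,0]); print(r.x,r.fun.round(4))
p=r.x
plate=back(d,[(306.6,231.9)],.110)[0]; print("plate",plate)
c,s=np.cos(p[2]),np.sin(p[2]); v=plate[:2]-p[:2]; print("in till",c*v[0]+s*v[1],-s*v[0]+c*v[1])
sd=vision.snapshot("side"); 
P=np.c_[T(p,L),[.124]*4]; print("side corners",proj(sd,P).round(1)); print("plate side",proj(sd,[plate]))
i=sd["color"][:,:,::-1][140:280,230:390]; cv2.imwrite("pics/sidec.png",cv2.resize(i,None,fx=4,fy=4,interpolation=cv2.INTER_CUBIC))
np.save("till.npy",p)
E
```

```text
[[ 0.7101 -0.2125  0.124 ]
 [ 0.379  -0.1559  0.124 ]
 [ 0.7844  0.2372  0.124 ]
 [ 0.4595  0.2993  0.124 ]]
[ 0.58323669  0.04203148 -0.17279273] [ 0.0002 -0.0062 -0.0036 -0.0043  0.0067  0.0071 -0.0033  0.0034]
plate [0.51821081 0.02997159 0.11      ]
in till -0.06198403005614815 -0.02306046138669117
side corners [[381.9 221.7]
 [264.5 245.3]
 [330.4 145.6]
 [240.4 158.2]]
plate side [[286.40673766 197.24618103]]
```

View pics/sidec.png

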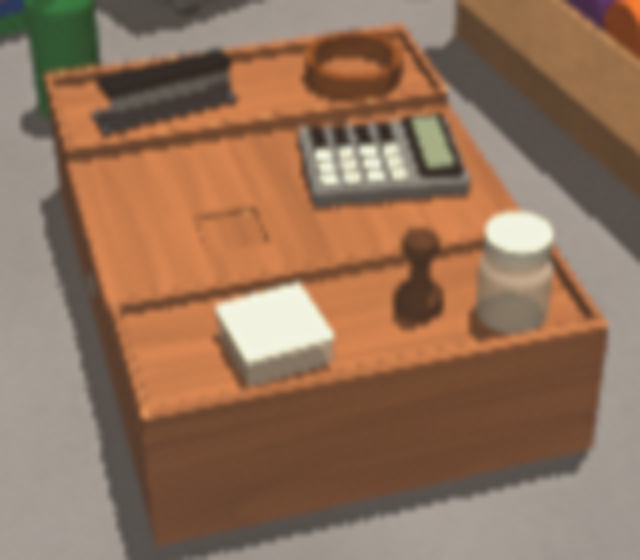

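Emit:
move_arm --rows "0 0 0 0 0 -1 0; 0 0 0 0 0 -1 0; 0 0 0 -1 -0.8 0 0; 0 0 0 -1 -0.8 0 0; 0 0 0 -1 -0.8 0 0; 0 0 0 -1 -0.8 0 0; 0 0 0 -1 -0.8 0 0; 0 0 0 -1 -0.8 0 0; 0 0 0 -1 -0.8 0 0; 0 0 0 -1 -0.8 0 0; 0 0 0 -1 -0.8 0 0; 0 0 0 -1 -0.8 0 0" --grip_force 20

```text
time: 1.4
eef_pos: [0.4403, 0.2099, 0.2937]
orientation: [[-0.896, 0.445, 0.0], [0.445, 0.896, 0.0], [-0.0, 0.0, -1.0]]
ft_force: [-0.1, 0.1, 0.1]
opening: 0.0004
```

Emit:
move_arm --rows "0 0 0 -1 -0.8 0 0; 0 0 0 -1 -0.8 0 0; 0 0 0 -1 -0.8 0 0; 0 0 0 -1 -0.8 0 0; 0 0 1 0 0 0 0; 0 0 1 0 0 0 0; 0 0 1 0 0 0 0; 0 0 1 0 0 0 0; 0 0 1 0 0 0 0; 0 0 1 0 0 0 0; 0 0 1 0 0 0 0; 0 0 1 0 0 0 0"

```text
time: 2.6
eef_pos: [0.5046, 0.0721, 0.2936]
orientation: [[-0.397, 0.918, -0.0], [0.918, 0.397, -0.0], [0.0, -0.0, -1.0]]
ft_force: [-0.9, -0.0, -0.2]
opening: 0.0004
```

Emit:
move_arm --rows "0 0 1 0 0 0 0; 0 0 1 0 0 0 0; 0 0 1 0 0 0 0; 0 0 1 0 0 0 0; 0 0 1 0 0 0 0; 0 0 1 0 0 0 0; 0 0 0.7 0 0 0 0; 0 0 0 0 0 0 0; 0 0 0 0 0 0 0"

```text
time: 3.5
eef_pos: [0.5046, 0.0722, 0.2936]
orientation: [[0.17, 0.985, -0.0], [0.985, -0.17, 0.0], [0.0, -0.0, -1.0]]
ft_force: [0.9, 0.0, 0.3]
opening: 0.0004
```

```bash
cat > go.py <<'E'
from h import *
import sys
s=read_state(); p=np.array(s["eef_pos"]); R=np.array(s["orientation"])
print("t",s["time"],"pos",p.round(4),"f",np.round(s["ft_force"],2),"yaw y",np.degrees(np.arctan2(R[1,1],R[0,1])),"zaxis",R[:,2].round(4),"op",s["opening"])
g=np.array([float(a) for a in sys.argv[1:4]]) if len(sys.argv)>3 else p
print("units",(R.T@(g-p)/.03).round(2))
E
python3 go.py 0.518 0.03 0.2
python3 - <<'E'
from h import *
for n in ("top","side"):
    d=vision.snapshot(n); cv2.imwrite(f"pics/{n}1.png",d["color"][:,:,::-1])
    print(proj(d,[[.518,.03,.11]]))
    # triangulate
from scipy.optimize import least_squares
a=vision.snapshot("top");b=vision.snapshot("side")
r=least_squares(lambda P:np.r_[(proj(a,[P])-[306.6,231.9]).ravel(),(proj(b,[P])-[288,197]).ravel()],[.52,.03,.11]);print(r.x,r.fun)
print(back(b,[(288,197)],.11))
E
```

```text
t 3.5 pos [0.5046 0.0722 0.2936] f [0.87 0.05 0.34] yaw y -9.785715758158934 zaxis [-1.e-04  0.e+00 -1.e+00] op 0.0003681109014227314
units [-1.31  0.68  3.12]
[[306.58833261 231.97635585]]
[[286.34165838 197.2588847 ]]
[0.52024887 0.02918859 0.11056771] [ 0.29279989 -0.74013644 -0.90891     0.06419257]
[[0.52324172 0.02895565 0.11      ]]
```

Emit:
move_arm --rows "0 0 0 -0.7 0.4 0 0; 0 0 0 -0.6 0.35 0 0; 0 0 0 0 0 1 0; 0 0 0 0 0 1 0; 0 0 0 0 0 1 0; 0 0 0 0 0 1 0; 0 0 0 0 0 0.8 0; 0 0 0 0 0 0.3 0; 0 0 0 0 0 0 0; 0 0 0 0 0 0 0; 0 0 0 0 0 0 0"

```text
time: 4.8
eef_pos: [0.5211, 0.0299, 0.1419]
orientation: [[0.172, 0.985, 0.002], [0.985, -0.172, 0.001], [0.001, 0.002, -1.0]]
ft_force: [-0.5, 0.6, 0.4]
opening: 0.0006
```

```bash
python3 go.py 0.520 0.0295 0.121
python3 - <<'E'
from h import *
o=[]
for n,(x,y) in (("top",(250,170)),("side",(220,120))):
    d=vision.snapshot(n); o.append(cv2.resize(d["color"][y:y+130,x:x+130,::-1],None,fx=3,fy=3,interpolation=cv2.INTER_CUBIC))
cv2.imwrite("pics/c2.png",np.hstack(o))
E
```

```text
t 4.8 pos [0.5211 0.0299 0.1419] f [-0.48  0.64  0.41] yaw y -9.897092045904788 zaxis [ 2.2e-03  6.0e-04 -1.0e+00] op 0.0006235793844347146
units [-0.02 -0.04  0.7 ]
```

View pics/c2.png

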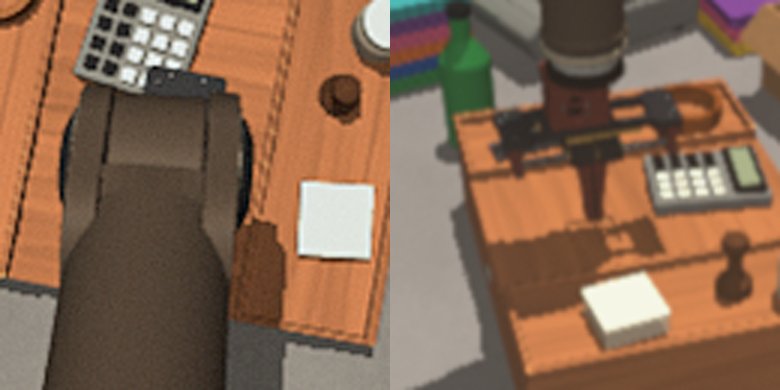

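The closed fingertip (picture c2, right half, about (593,215)) is over the plate's joint, and the gripper's body is clear of the goods. I'll go down slowly while watching the force.

Emit:
move_arm --rows "0 0 0 0 0 0.2 0; 0 0 0 0 0 0.2 0; 0 0 0 0 0 0.2 0; 0 0 0 0 0 0 0; 0 0 0 0 0 0 0; 0 0 0 0 0 0 0"

```text
time: 5.5
eef_pos: [0.5203, 0.0298, 0.1227]
orientation: [[0.172, 0.985, 0.0], [0.985, -0.172, -0.0], [-0.0, 0.0, -1.0]]
ft_force: [0.7, 0.3, -0.3]
opening: 0.0008
```

Emit:
move_arm --rows "0 0 0 0 0 0.06 0; 0 0 0 0 0 0 0; 0 0 0 0 0 0.06 0; 0 0 0 0 0 0 0; 0 0 0 0 0 0 0; 0 0 0 0 0 0 0"

```text
time: 6.1
eef_pos: [0.5203, 0.0298, 0.1191]
orientation: [[0.172, 0.985, 0.0], [0.985, -0.172, 0.0], [0.0, 0.0, -1.0]]
ft_force: [0.8, 0.4, 1.0]
opening: 0.0004
```

Emit:
move_arm --rows "0 0 0 0 0 0.06 0; 0 0 0 0 0 0 0; 0 0 0 0 0 0 0; 0 0 0 0 0 0 0"

```text
time: 6.5
eef_pos: [0.5203, 0.0298, 0.1173]
orientation: [[0.172, 0.985, 0.0], [0.985, -0.172, 0.0], [0.0, 0.0, -1.0]]
ft_force: [0.8, -0.1, 2.0]
opening: 0.0004
```

Emit:
move_arm --rows "0 0 0 0 0 0.05 0; 0 0 0 0 0 0 0; 0 0 0 0 0 0 0; 0 0 0 0 0 0 0"

```text
time: 6.9
eef_pos: [0.5202, 0.0298, 0.1157]
orientation: [[0.172, 0.985, -0.0], [0.985, -0.172, -0.0], [-0.0, -0.0, -1.0]]
ft_force: [2.1, 0.1, 1.9]
opening: 0.0005
```

```bash
python3 go.py
```

```text
t 6.9 pos [0.5202 0.0298 0.1157] f [2.13 0.06 1.85] yaw y -9.898916798400018 zaxis [-0. -0. -1.] op 0.00046515636192498124
units [0. 0. 0.]
```

The plate is giving: about 2 N with the tip roughly 5 mm below the panel. I'll press a little further.

Emit:
move_arm --rows "0 0 0 0 0 0.06 0; 0 0 0 0 0 0 0; 0 0 0 0 0 0.02 0; 0 0 0 0 0 0 0; 0 0 0 0 0 0 0; 0 0 0 0 0 0 0; 0 0 0 0 0 0 0"

```text
time: 7.6
eef_pos: [0.5197, 0.0298, 0.1133]
orientation: [[0.172, 0.985, -0.001], [0.985, -0.172, 0.0], [-0.0, -0.001, -1.0]]
ft_force: [-3.1, -1.3, 2.7]
opening: 0.0004
```

```bash
python3 - <<'E'
from h import *
o=[]
for n,(x,y) in (("top",(240,180)),("side",(215,130))):
    d=vision.snapshot(n); o.append(cv2.resize(d["color"][y:y+130,x:x+130,::-1],None,fx=3,fy=3,interpolation=cv2.INTER_CUBIC))
cv2.imwrite("pics/c3.png",np.hstack(o))
E
```

```text
(no output)
```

View pics/c3.png

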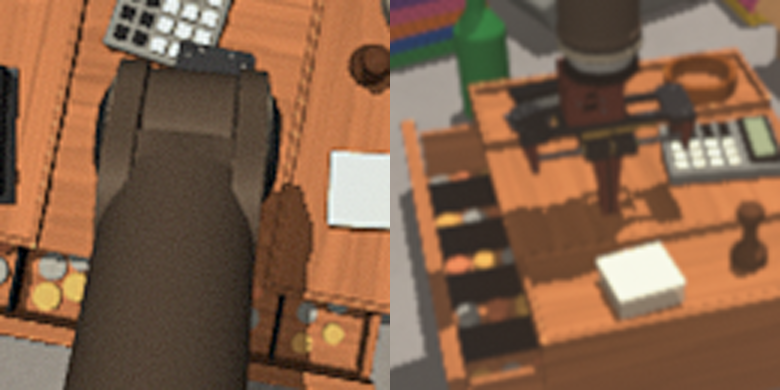

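The drawer has sprung open: its coin compartments show at the till's front in both views. I'll lift straight up and then clear the view.

Emit:
move_arm --rows "0 0 0 0 0 -0.1 0; 0 0 0 0 0 -0.3 0; 0 0 0 0 0 -0.6 0; 0 0 0 0 0 -1 0; 0 0 0 0 0 -1 0; 0 0 0 0 0 -1 0; 0 0 0 0 0 -1 0; 0 0 0 0 0 -1 0; 0 0 0 0 0 -1 0; 0 0 0 0 0 0 0"

```text
time: 8.7
eef_pos: [0.5224, 0.0296, 0.328]
orientation: [[0.172, 0.985, 0.008], [0.985, -0.172, 0.002], [0.003, 0.007, -1.0]]
ft_force: [0.9, 1.1, 0.4]
opening: 0.0005
```

Emit:
move_arm --rows "0 0 0 1 0 0 0; 0 0 0 1 0 0 0; 0 0 0 1 0 0 0; 0 0 0 1 0 0 0; 0 0 0 1 0 0 0; 0 0 0 1 0 0 0; 0 0 0 1 0 0 0; 0 0 0 1 0 0 0; 0 0 0 0 0 0 0; 0 0 0 0 0 0 0; 0 0 0 0 0 0 0"

```text
time: 9.8
eef_pos: [0.5617, 0.2648, 0.3233]
orientation: [[0.174, 0.985, 0.0], [0.985, -0.174, -0.001], [-0.001, 0.0, -1.0]]
ft_force: [0.1, -0.6, 0.7]
opening: 0.0005
```

```bash
python3 go.py; python3 - <<'E'
from h import *
o=[]
for n,(x,y) in (("top",(200,130)),("side",(210,110))):
    d=vision.snapshot(n); o.append(cv2.resize(d["color"][y:y+200,x:x+200,::-1],None,fx=2,fy=2,interpolation=cv2.INTER_CUBIC))
cv2.imwrite("pics/c4.png",np.hstack(o))
E
```

```text
t 9.8 pos [0.5617 0.2648 0.3233] f [ 0.09 -0.59  0.66] yaw y -9.992587128867825 zaxis [ 2.e-04 -8.e-04 -1.e+00] op 0.0004985040829672029
units [0. 0. 0.]
```

View pics/c4.png

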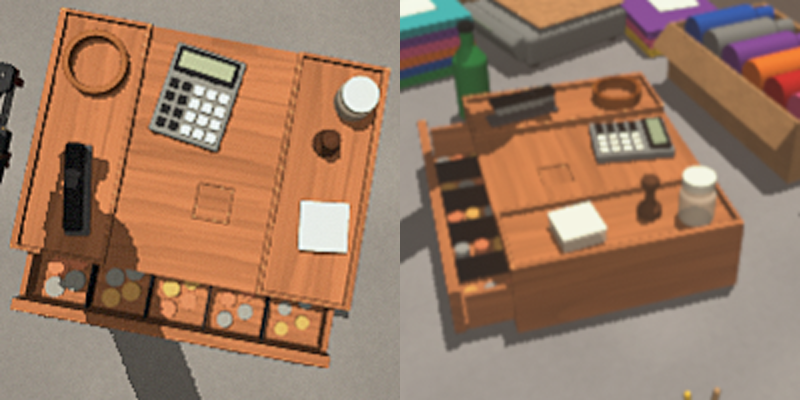

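The drawer is fully out along the till's front. The plate looks level again, top-crop (213,203), and the goods are where they started, with the calculator still near pixel (299,178). Handing in.

```bash
python3 -c "
from workcell import order; print(order.close_job())"
```

```text
the job is handed in; nothing more can be done
None
```

The till's drawer is open. I found the catch plate by its fine joint in both cameras, at about (0.520, 0.030), 23 mm to the right of the panel's midpoint. I pressed it with the closed fingertips, lifted straight off, and handed the job in; the arm's last move ended at 9.8 s.

**Press:** The plate gave under 1 to 2.7 N, and I stopped at about 5.7 mm of travel, short of its 7 mm stop. I didn't search along the panel by touch, because the plate gave on the first press.

**Drawer and goods:** The pictures taken with the arm clear show the drawer sprung fully out and nothing on the till visibly moved. The bottle looked in place too. The pen pot was outside the final crops, but the arm never went near it.

**Plate:** It looks back up in those pictures, but they can't show a height difference of 2 mm. I'm relying on its spring and on the fingers being well clear.

**Checks that disagreed:**
- The two cameras put the plate up to about 5 mm apart, so I aimed between them. That was within the margin of the opening.
- My fit of the till's corners was off by up to 7 mm, so I used it only for the till's angle and to check where the plate lies on the panel.

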